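Clamp a painted sneaker with a trigger clamp and hold it

TASK

Set the blue-knobbed lever of the bench clamp upright (drive) and leave it there, then pump the red trigger until the jaw's rubber pad holds the painted sneaker against the yellow stop. Squeeze gently until the pad's springs are pressed in about 8 mm, never near their limit, which would crush the sole, and finish holding the trigger squeezed there, without letting go. Do not touch or push the jaw or the sneaker by hand, and leave the other things on the table where they are.

Things in the scene. Friction and masses are not known exactly. Their poses are not given: they have to be found in the camera images.
- clamp: immovable trigger clamp on a plywood board (450 x 130 x 20 mm); origin on the table under the trigger end, x along the bar from trigger to sneaker, z up (clamp frame, used below). Yellow housing: x -60 to 90, y +-25 mm, top 85 mm above the table. Toothed bar, 12 mm thick, 60 mm above the table, sticks out behind the housing to x = -135 mm at most
- grip_post (a point): centre of the rear (-x) face of the fixed black upright grip on the housing, 150 mm above the table, at x = -54, y = 0 mm; the grip is 18 mm thick along x, 28 mm wide, from 85 to 175 mm above the table
- trigger_grip (a point): point on the front (+x) face of the red trigger, 148 mm above the table; upright bar 10 mm thick, 26 mm wide, top 170 mm above the table, ahead of the black grip. From the grip's rear face to this point (width to pinch along x) it is 59 mm released, 40 mm fully squeezed. Both outer sides are free above the housing
- trigger (a joint): squeeze towards the black grip: 0 released, 0.25 rad full. Spring return (2 to 4 N). With the lever upright the jaw advances as the trigger top moves, after up to 9 mm free travel (tooth pitch 9 mm; a full stroke from fully released gives 11 to 20 mm), and stays as the trigger returns. Trigger force = pad force + about 7 N. Let go under load, the jaw springs back and the hold is lost. Hinged at its foot
- jaw (a joint): travel of the yellow jaw plate and its toothed bar along the clamp's +x: 0 fully back, 0.1 m; 4 N of friction holds it where it is
- pad (a joint): how far the jaw's black rubber pad (60 mm wide, 50 mm high) is pressed in on its springs towards the yellow jaw plate: 0 free (18 mm of pins and gap visible between plate and pad), 0.018 m bottomed; 1.5 N per mm. More than 0.016 m crushes the sneaker's sole
- pad_face (a point): centre of the pad's front (+x) face, 60 mm above the table, y = 0
- stop_face (a point): centre of the face of the fixed yellow stop that looks at the jaw, 55 mm above the table, at x = 315 mm; 80 mm wide
- sneaker: loose white sneaker painted orange and purple, standing on the board across the bar between pad and stop; 90 mm wide along the bar, 260 mm long, 0.25 to 0.5 kg; origin at the centre of its sole's underside, 20 mm above the table. It may start up to 20 mm short of the stop: the jaw then slides it (2 to 4 N) until it meets the stop
- lever (a joint): blue-knobbed lever beside the housing (clamp's -y side): 0 upright (drive: the trigger moves the jaw), negative leaning away from the sneaker (towards -x; free: the trigger does nothing), positive leaning to +x (past drive, not a wanted setting); range -0.9 to 0.7 rad; stiff, stays where put (3 N at the knob)
- lever_knob (a point): centre of the blue ball knob, 26 mm across, 85 mm from the lever's hinge, on a steel stem 10 mm thick
- lever_hinge (a point): hinge of the lever, 50 mm above the table, at x = 55, y = -83 mm; its axis runs along the clamp's y
- can_orange: loose spray can, black with orange cap and band, 66 mm across, 193 mm tall, standing on the table; origin under its centre
- can_red: loose spray can, black with red cap and band, 66 mm across, 193 mm tall, standing; origin under its centre
- can_peach: loose spray can, black with peach cap and band, 66 mm across, 193 mm tall, standing; origin under its centre
- marker_violet: loose paint marker lying on the table beside the clamp, black with violet cap, 130 mm long, 16 mm thick; origin under its centre
- marker_blue: loose paint marker lying on the table, black with blue cap, 130 mm long, 16 mm thick; origin under its centre
- paint_jar: loose small amber paint jar with yellow cap, 48 mm across, 55 mm tall, standing beside the clamp; origin under its centre
- tape_roll: loose yellow roll of tape lying flat, 90 mm across, 20 mm high; origin under its centre

How it is judged:
By the outcome, as a careful person would: the job done as asked, in the order asked, and still so for the second after the job is handed in, while the arm keeps its last pose, push and grip.
It also fails if it takes over 64 s, if anything falls off the work surface, if the arm or the gripper's body presses on something with over 40 N, if the wrist force passes 120 N, or if a joint passes its speed limit or range.

ROBOT

A 6-joint arm with a two-finger parallel gripper is mounted at the origin on the work surface. World frame = base frame: x ahead of the robot, y to its left, z up, the work surface at z = 0. Lengths are in m, angles in rad, forces in N, time in s.
With the tool pointing down it reaches from about 0.275 to 0.75 m from the base axis. Payload 10.2 kg.
Tool frame: the origin (TCP) lies on the front face of the gripper's body, between the roots of the fingers; the fingertips stand ahead of it and the grasp point (between the pads) lies 54 mm ahead of it (arm.tips_ahead is the z of the fingertips in the tool frame, in m); z points along the fingers, y is the line along which they close (so a half turn about z gives the same grasp; the last joint's range is limited). The gripper opens to 85 mm and grips with 20 to 120 N. Pads are 22 mm wide; open, the fingers measure 114 mm over their backs; the gripper's body (76 mm by 85 mm) begins 54 mm behind the grasp point. The pads swing forward as they close: fully open they stand 13 mm farther back than shut.
Start: joints at [0.986, 0.313, 1.498, -0, 1.331, -0.223], TCP at [0.186, 0.491, 0.304] pointing down, gripper open.
Joint ranges: [-2.94, 2.94], [-0.97, 2.17], [0.19, 2.56], [-1.23, 4.37], [0.02, 3.11], [-2.88, 2.88]. Speed limits (rad/s): [2.39, 2.39, 3.01, 3.14, 3.14, 3.14].

INTERFACE

Orientations are given as [roll, pitch, yaw] about the fixed x, y, z axes, in that order (R = Rz(yaw) Ry(pitch) Rx(roll)).
In Python, from cell import arm gives the robot as it stands.
- The arm moves only by the tool move_arm, never from a script. Its argument "series" is text: rows parted by semicolons, each of 7 numbers parted by spaces: the closure, from 0 (fully open) to 1 (shut), then the shift along the tool's x, y, z as a fraction of full scale, then the turn, a rotation vector about the tool's x, y, z as a fraction of full scale. In form: hand dx dy dz ax ay az; .... A call has 1 to 20 rows; each row is the pose to reach, as a shift and turn from the pose commanded when the call began, along the tool's axes at that moment; what a row does not reach only later rows make up. Full scale, the value 1, is 25 cm for a shift and 120 degrees for a turn. A row lasts 1/8 s, in which the tool goes at most 62.5 mm and 10.7 degrees, less where a joint would pass 70% of its speed; a pose out of reach is approached as far as the arm can. A call with a number of a shift or a turn outside -1 to 1 is refused whole. A call with a gripper value outside its range is refused whole. The fingers move at their own pace and stop on an object; "squeeze" is the grip in N (left out, the last holds). Time passes only in rows, so rows that repeat a pose let the fingers close. It gives the time, the measured TCP pose, the force, the opening and the grip force at its end, in the units of the state.
- arm.get_state(): the state, without advancing time (a new reading comes with each control period).
- arm.grab_frame(name): name is "scene" or "top"; returns a dict with "color" (420x560x3 uint8, blue, green, red), "depth" (420x560 float32, m along the optical axis (not along the pixel's ray), 0 where there is no reading), "intrinsics" (3x3 intrinsics, pixels), "extrinsics" (4x4, takes a point from world to camera coordinates). Camera axes: x right, y down, z forward; pixel columns grow to the right and rows downward; lengths in m; the calibration is good to about 2 mm. A picture is of the moment at which its call begins.
- arm.job_done(): hands the job in; it is judged then, once.
Trained networks look in a picture, given as the dict that the camera call returned (one of the last four; its "shot" number tells which), for a name from the list of things; names that differ only in an ending like _2 or _b are one class to them, and where a whole thing is asked for, a point or a joint stands for the part that bears it (a point fixed in the world has none). Each returns a list of dicts, best first, with "confidence" (0 to 1); they miss things now and then, are a little off and sometimes report something else, mostly with a low value. They report only what shows in the picture. A call takes as long as a camera call.
- arm.spot_in(picture, thing): "box" ([centre column, centre row, width, height] in pixels, round what is visible of it).
The state is a dict: "clock": time; "joint_pos": joint angles; "dq": joint speeds; "joint_efforts": joint torques, N m; "position": TCP position; "tool_rot": TCP orientation; "ft_force": force on the tool from outside, world axes, zero at the start; "torque": the same for the moment, N m; "opening": opening from 0.0 (shut) to 1.0 (fully open); "grip_force": force on a finger pad.
Only numpy, scipy, OpenCV 4.12 (cv2) and the standard library are available. Lean on these libraries where they do the work, as an engineer would, in place of code of your own. Each camera call takes 0.05 s, during which the arm holds its last target. There are 200 camera calls.

## Working session

There is one attempt and no reset: what is moved stays moved. The work goes in short steps, Python scripts to look and compute and a tool call to move; the robot and the scene stay as the last step left them, time stands still between calls to the robot, and variables do not carry over. Pictures are saved under pics/ and viewed, at most 10 in all, crops included, and the job is handed in when it is done.

Besides the shell and the picture viewer there is one more tool, called after "Emit:" by a JSON object that holds its "name" and its "arguments". move_arm: Moves the arm, as the interface text tells. Its arguments: {"type":"object","properties":{"series":{"type":"string"},"squeeze":{"type":"number"}},"required":["series"]}

```bash
mkdir -p pics; ls; cat > h.py <<'E'
import numpy as np, cv2
from cell import arm
def world(f,u,v,d=None):
    K=np.array(f["intrinsics"]);T=np.linalg.inv(np.array(f["extrinsics"]))
    if d is None: d=f["depth"][int(round(v)),int(round(u))]
    p=np.linalg.inv(K)@[u,v,1]*d
    return T[:3,:3]@p+T[:3,3]
def pix(f,P):
    K=np.array(f["intrinsics"]);E=np.array(f["extrinsics"])
    p=E[:3,:3]@P+E[:3,3]; q=K@p; return q[:2]/q[2]
def cloud(f):
    d=f["depth"];v,u=np.indices(d.shape)
    K=np.array(f["intrinsics"]);T=np.linalg.inv(np.array(f["extrinsics"]))
    p=np.stack([(u-K[0,2])/K[0,0]*d,(v-K[1,2])/K[1,1]*d,d],-1)
    P=p@T[:3,:3].T+T[:3,3]; P[d==0]=np.nan; return P
E
python3 - <<'E'
from h import *
for n in("scene","top"):
    f=arm.grab_frame(n);cv2.imwrite(f"pics/{n}0.png",f["color"]);np.savez(f"{n}0.npz",**{k:f[k] for k in("color","depth","intrinsics","extrinsics")})
    print(n,np.linalg.inv(f["extrinsics"])[:3,3])
    for t in("clamp","trigger_grip","lever_knob","grip_post","sneaker","pad_face","stop_face","can_orange","can_red","can_peach","paint_jar","marker_violet","marker_blue","tape_roll"):
        try: r=arm.spot_in(f,t)
        except Exception as e: print(t,e);continue
        for b in r[:2]:
            B=b["box"]; print(t,round(b["confidence"],2),np.round(B),np.round(world(f,B[0],B[1]),3))
E
```

```text
pics
scene [ 1.07771184 -0.52661709  1.04054197]
clamp 0.88 [286. 235. 128. 116.] [ 0.561 -0.036  0.046]
trigger_grip 0.77 [252. 241.  15.  28.] [ 0.562 -0.157  0.135]
trigger_grip 0.17 [315. 203.  76.  67.] [0.552 0.09  0.085]
lever_knob 0.49 [282. 260.  25.  12.] [ 0.637 -0.118  0.089]
grip_post 0.59 [283. 237. 129. 118.] [ 0.547 -0.034  0.022]
sneaker 0.88 [316. 203.  81.  68.] [0.556 0.088 0.087]
pad_face 0.47 [286. 223.  21.  21.] [ 0.533 -0.01   0.054]
can_orange 0.94 [347. 135.  24.  58.] [0.438 0.347 0.126]
can_red 0.9 [380. 133.  22.  51.] [0.503 0.436 0.127]
can_peach 0.72 [384. 156.  29.  56.] [0.583 0.363 0.126]
paint_jar 0.88 [334. 257.  16.  23.] [0.709 0.01  0.054]
marker_violet 0.67 [247. 216.  30.  29.] [ 0.41  -0.061  0.013]
marker_blue 0.85 [155. 324.  21.  48.] [ 0.529 -0.457  0.018]
marker_blue 0.37 [285. 236. 130. 118.] [ 0.558 -0.037  0.039]
tape_roll 0.73 [159. 261.  38.  34.] [ 0.362 -0.346  0.001]
tape_roll 0.69 [246. 215.  30.  30.] [ 0.405 -0.06   0.013]
top [3.50200490e-01 3.48854696e-04 1.10301627e+00]
clamp 0.6 [298. 201. 182.  78.] [ 0.542 -0.033  0.08
[... 307 characters left out ...]
82 [137. 248.  51.  29.] [0.41  0.343 0.182]
can_orange 0.24 [245. 208.  38.  90.] [0.517 0.1   0.12 ]
can_red 0.56 [103. 222.  57.  34.] [0.472 0.437 0.162]
can_peach 0.64 [136. 192.  49.  39.] [0.548 0.365 0.158]
can_peach 0.35 [332. 168.  34.  16.] [ 0.628 -0.12   0.097]
paint_jar 0.65 [278. 154.  15.  20.] [0.68  0.022 0.054]
paint_jar 0.59 [140. 249.  49.  34.] [0.409 0.344 0.16 ]
marker_violet 0.71 [309. 256.  46.  16.] [ 0.404 -0.068  0.013]
marker_violet 0.26 [450. 220.  18.  46.] [ 0.508 -0.453  0.016]
marker_blue 0.66 [450. 220.  18.  47.] [ 0.507 -0.454  0.016]
marker_blue 0.17 [346. 196.   8.  14.] [ 0.542 -0.147  0.159]
tape_roll 0.68 [413. 274.  36.  34.] [ 0.36  -0.35   0.003]
```

```bash
python3 - <<'E'
from h import *
a=cv2.imread("pics/top0.png")[120:300,190:430];b=cv2.imread("pics/scene0.png")[150:310,200:390]
a=cv2.resize(a,(800,600));b=cv2.resize(b,(712,600))
cv2.imwrite("pics/a.png",a);cv2.imwrite("pics/b.png",b)
E
```

```text
(no output)
```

View pics/a.png

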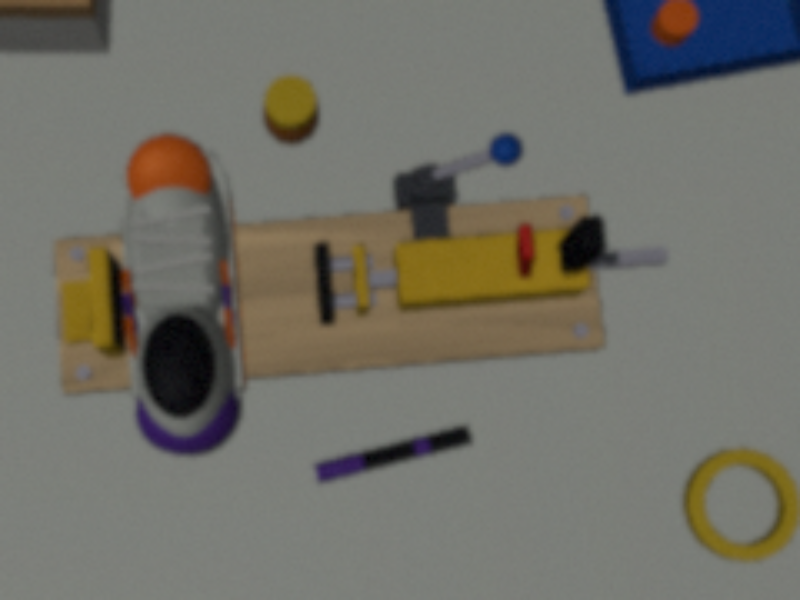

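View pics/b.png

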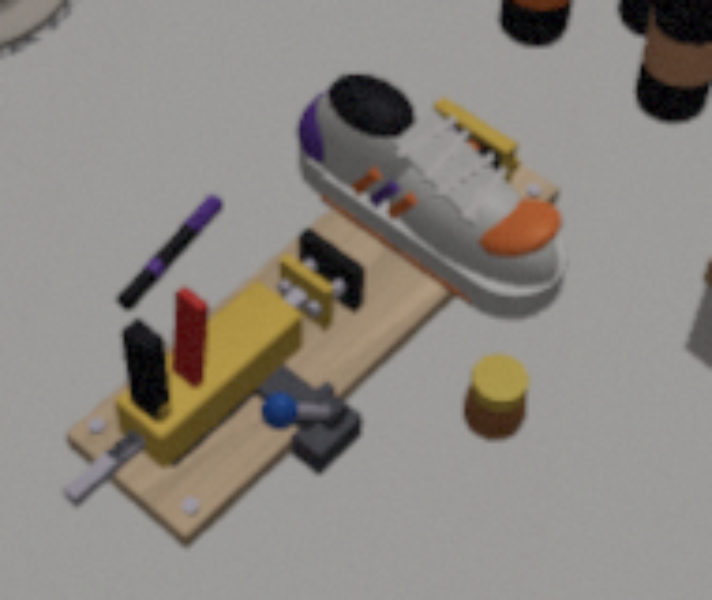

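The top view shows the clamp bar pointing left (world +y). The lever knob is at full-frame (341,165), leaning back towards −x (free), on the far side. The red trigger is at (347,194) and the black grip at (365,193). The gap between pad and sneaker is large. Next I'll fit the clamp pose.

```bash
cat > fit.py <<'E'
from h import *
from scipy.optimize import minimize
fs={n:dict(np.load(f"{n}0.npz")) for n in("top","scene")}
def masks(f):
    hsv=cv2.cvtColor(f["color"],cv2.COLOR_BGR2HSV);H,S,V=cv2.split(hsv)
    return H,S,V
for n,f in fs.items():
    P=cloud(f);H,S,V=masks(f);reg=(P[...,0]>.4)&(P[...,0]<.75)&(P[...,1]>-.3)&(P[...,1]<.25)
    ye=(H>20)&(H<33)&(S>170)&reg&(abs(P[...,2]-.085)<.006)
    q=P[ye][:,:2].astype(np.float32);q=q[q[:,1]<0.0]
    print(n,"housing",len(q),cv2.minAreaRect(q),q.mean(0),P[ye][:,2].mean())
    wood=reg&(H>8)&(H<22)&(S>60)&(S<170)&(abs(P[...,2]-.02)<.008)
    q=P[wood][:,:2].astype(np.float32);print(" board",len(q),cv2.minAreaRect(q))
    for nm,m in(("blue",(H>100)&(H<120)&(S>150)),("red",((H<5)|(H>174))&(S>170))):
        m=m&reg&(P[...,2]>.03);q=P[m];print(" ",nm,len(q),np.median(q,0).round(4),q.min(0).round(3),q.max(0).round(3), np.argwhere(m).mean(0)[::-1])
    bl=(V<60)&reg&(P[...,2]>.1)&(P[...,1]<-.1);q=P[bl];print("  grip",len(q),np.median(q,0).round(3),q.min(0).round(3),q.max(0).round(3))
E
python3 fit.py
```

```text
top housing 917 ((0.5464891791343689, -0.11979227513074875), (0.049613866955041885, 0.180790975689888), 5.3630242347717285) [ 0.5451527  -0.12193207] 0.08587210010896584
 board 3584 ((0.5857523083686829, -0.001991167664527893), (0.2284005880355835, 0.4480551779270172), 5.46486759185791)
  blue 126 [ 0.7182 -0.2605  0.0468] [ 0.451 -0.297  0.031] [0.749 0.085 0.159] [365.         151.56349206]
  red 34 [ 0.5479 -0.1481  0.1688] [ 0.537 -0.187  0.077] [0.56  0.161 0.173] [343.79411765 193.23529412]
  grip 162 [ 0.551 -0.191  0.166] [ 0.54  -0.205  0.101] [ 0.567 -0.186  0.179]
scene housing 33 ((0.5541024208068848, -0.12278464436531067), (0.04837815463542938, 0.17556940019130707), 7.615564823150635) [ 0.567782   -0.13419773] 0.08221355713720996
 board 1994 ((0.593758761882782, -0.0026179254055023193), (0.2530066668987274, 0.44829946756362915), 7.399494647979736)
  blue 138 [ 0.7214 -0.2622  0.0464] [ 0.522 -0.299  0.03 ] [ 0.749 -0.009  0.166] [265.93478261 295.30434783]
  red 155 [ 0.5548 -0.1576  0.133 ] [ 0.54  -0.203  0.079] [ 0.567 -0.007  0.173] [250.42580645 239.38064516]
  grip 200 [ 0.564 -0.203  0.15 ] [ 0.543 -0.206  0.101] [ 0.647 -0.142  0.178]
```

```bash
cat > fit2.py <<'E'
from h import *
from scipy.optimize import least_squares
f=dict(np.load("top0.npz"));g=dict(np.load("scene0.npz"))
z=lambda a:np.array(a)/(800/240)+[190,120]-.35
zs=lambda a:np.array(a)/(600/160)+[200,150]-.35
bc=z([(587,195),(605,347),(55,240),(63,392)])
hc=z([(395,243),(398,305),(588,230),(588,290)])
sb=zs([(185,545),(70,437)]) # scene: rear board corners
def T(p,P):
    c,s=np.cos(p[2]),np.sin(p[2]);return np.array([p[0]+c*P[0]-s*P[1],p[1]+s*P[0]+c*P[1],P[2]])
def res(p):
    b=p[3];r=[]
    for (x,y),q in zip([(b,-.065),(b,.065),(b+.45,-.065),(b+.45,.065)],bc): r+=list(pix(f,T(p,[x,y,.02]))-q)
    for (x,y),q in zip([(.09,-.025),(.09,.025),(-.06,-.025),(-.06,.025)],hc): r+=list(pix(f,T(p,[x,y,.085]))-q)
    for (x,y),q in zip([(b,-.065),(b,.065)],sb): r+=list(pix(g,T(p,[x,y,.02]))-q)
    return np.array(r)
s=least_squares(res,[.55,-.13,1.66,-.08],loss="soft_l1");p=s.x
print(p,np.degrees(p[2]));print(res(p).round(1))
np.save("pose.npy",p)
for nm,P in(("grip_post",[-.054,0,.15]),("trig",[.005,0,.148]),("hinge",[.055,-.083,.05]),("stop",[.315,0,.055])):
    w=T(p,P);print(nm,w.round(4),"top",pix(f,w).round(1),"scene",pix(g,w).round(1))
# knob
for th in np.arange(-.9,.1,.1):
    w=T(p,[.055+.085*np.sin(th),-.083,.05+.085*np.cos(th)]);print(round(th,2),w.round(3),pix(f,w).round(1),pix(g,w).round(1))
for n,F in(("top",f),("scene",g)):
    H,S,V=cv2.split(cv2.cvtColor(F["color"],cv2.COLOR_BGR2HSV));P=cloud(F)
    m=(H>100)&(H<120)&(S>150)&(abs(P[...,0]-.63)<.04)&(abs(P[...,1]+.13)<.05);print(n,"blue",np.argwhere(m).mean(0)[::-1],m.sum())
    m=(V<70)&(P[...,2]>.1)&(abs(P[...,0]-.55)<.03)&(abs(P[...,1]+.19)<.03)
    m2=((H<6)|(H>172))&(S>150)&(abs(P[...,0]-.55)<.03)&(abs(P[...,1]+.15)<.03)
    for k in(m,m2):
        q=P[k&(P[...,2]>.155)]
        c,s_=np.cos(p[2]),np.sin(p[2]);d=q[:,:2]-p[:2];x=d@[c,s_];y=d@[-s_,c]
        print(len(q),"clamp x",np.percentile(x,[5,50,95]).round(4),"y",np.percentile(y,[5,50,95]).round(4))
E
python3 fit2.py
```

```text
[ 0.55028846 -0.15057192  1.66612944 -0.08172892] 95.46218523579947
[ 0.3 -0.2  0.6  0.1 -0.3 -0.3 -0.3  0.4 -0.5 -0.4  0.4 -0.2 -1.3 -1.2
  1.  -0.5 -0.2 -1.7 -2.1 -1.1]
grip_post [ 0.5554 -0.2043  0.15  ] top [368.8 191.7] scene [235.8 246. ]
trig [ 0.5498 -0.1456  0.148 ] top [344.7 193.9] scene [252.2 232.7]
hinge [ 0.6277 -0.0879  0.05  ] top [317.7 173.1] scene [288.  259.3]
stop [0.5203 0.163  0.055 ] top [224.3 210.6] scene [323.7 191.2]
-0.9 [ 0.634 -0.154  0.103] [344.9 165.8] [271.2 264.3]
-0.8 [ 0.633 -0.149  0.109] [343.1 165.3] [272.6 261.7]
-0.7 [ 0.633 -0.142  0.115] [341.  164.8] [274.3 258.9]
-0.6 [ 0.632 -0.136  0.12 ] [338.6 164.5] [276.1 256.2]
-0.5 [ 0.632 -0.128  0.125] [336.1 164.3] [278.  253.5]
-0.4 [ 0.631 -0.121  0.128] [333.2 164.1] [280.  250.9]
-0.3 [ 0.63  -0.113  0.131] [330.2 164.1] [282.1 248.4]
-0.2 [ 0.629 -0.105  0.133] [327.1 164.1] [284.2 246. ]
-0.1 [ 0.628 -0.096  0.135] [323.8 164.2] [286.4 243.8]
-0.0 [ 0.628 -0.088  0.135] [320.5 164.5] [288.6 241.7]
top blue [341.27083333 164.375     ] 48
102 clamp x [-0.0519 -0.0435 -0.0373] y [-0.0115  0.003   0.0137]
32 clamp x [-0.0007  0.0024  0.0051] y [-0.0095  0.0021  0.0127]
scene blue [274.35087719 258.80701754] 57
96 clamp x [-0.0548 -0.0495 -0.0404] y [-0.0159 -0.0062  0.0083]
42 clamp x [-0.0056 -0.0031  0.0014] y [-0.0144 -0.0041  0.0097]
```

```bash
cat > mv.py <<'E'
import sys
from h import *
from scipy.spatial.transform import Rotation as Ro
p=np.load("pose.npy")
def T(P):
    c,s=np.cos(p[2]),np.sin(p[2]);return np.array([p[0]+c*P[0]-s*P[1],p[1]+s*P[0]+c*P[1],P[2]])
def Rdown(along): # tool y along clamp angle 'along' (rad, from clamp x), z down
    a=p[2]+along;y=np.array([np.cos(a),np.sin(a),0]);z=np.array([0,0,-1.]);return np.column_stack([np.cross(y,z),y,z])
def plan(Pc,along):
    s=arm.get_state();R0=Ro.from_euler("xyz",s["tool_rot"]);w=T(Pc)
    d=R0.inv().apply(w-s["position"])/.25
    rv=(R0.inv()*Ro.from_matrix(Rdown(along))).as_rotvec()/np.radians(120)
    return d.round(3),rv.round(3),w.round(3)
E
python3 - <<'E'
from mv import *
s=arm.get_state();print({k:np.round(v,3) for k,v in s.items()},arm.tips_ahead)
for a in(0,90,180,-90):print(a,*plan([0,-.083,.28],np.radians(a)))
P=cloud(dict(np.load("top0.npz")));d=P[...,:2]-p[:2];c,q=np.cos(p[2]),np.sin(p[2]);x=d@[c,q];y=d@[-q,c];z=P[...,2]
for zz in(.03,.04,.05,.06,.07,.08):
    m=(abs(y)<.028)&(abs(z-zz)<.005)&(x>.09);print(zz,np.sort(x[m]).round(3)[::max(1,m.sum()//14)])
E
```

```text
{'clock': np.float64(1.5), 'joint_pos': array([ 0.986,  0.313,  1.498,  0.   ,  1.331, -0.223]), 'dq': array([-0.   ,  0.   , -0.   ,  0.001,  0.002, -0.002]), 'joint_efforts': array([-0.0000e+00, -4.1217e+01, -2.5990e+01, -0.0000e+00,  1.0000e-03,
       -0.0000e+00]), 'position': array([0.186, 0.491, 0.304]), 'tool_rot': array([-3.142, -0.   ,  2.78 ]), 'ft_force': array([-0.283,  0.93 , -0.303]), 'torque': array([ 0.018, -0.019,  0.029]), 'grip_force': np.float64(0.0), 'opening': np.float64(1.0)} 0.0726
0 [-2.57  -1.738  0.096] [-0.    -0.    -0.218] [ 0.633 -0.143  0.28 ]
90 [-2.57  -1.738  0.096] [ 0.    -0.    -0.968] [ 0.633 -0.143  0.28 ]
180 [-2.57  -1.738  0.096] [-0.     0.     1.282] [ 0.633 -0.143  0.28 ]
-90 [-2.57  -1.738  0.096] [-0.    -0.     0.532] [ 0.633 -0.143  0.28 ]
0.03 [0.11  0.217 0.339 0.341 0.343 0.345 0.347 0.349 0.352 0.354 0.357 0.359
 0.361 0.585 0.695]
0.04 [0.113 0.217 0.311 0.312 0.312 0.345 0.35  0.353 0.358 0.584 0.585 0.586
 0.587 0.589 0.595 0.694]
0.05 [0.098 0.152 0.217 0.218 0.219 0.22  0.234 0.297 0.312 0.312 0.585 0.588
 0.693 0.693]
0.06 [0.09  0.108 0.123 0.129 0.134 0.14  0.22  0.231 0.292 0.297 0.312 0.584
 0.585 0.588 0.693 0.695]
0.07 [0.09  0.096 0.104 0.11  0.124 0.129 0.137 0.227 0.233 0.288 0.298 0.312
 0.585 0.59  0.696]
0.08 [0.112 0.116 0.122 0.144 0.15  0.22  0.229 0.233 0.238 0.29  0.3   0.312
 0.583 0.587 0.694]
```

Emit:
{"name": "move_arm", "arguments": {"series": "0 -0.2 -0.135 0 0 0 0;0 -0.4 -0.27 0 0 0 0;0 -0.6 -0.405 0 0 0 0;0 -0.8 -0.54 0 0 0 0;0 -1 -0.676 0 0 0 0", "squeeze": 20}}

```text
clock: 2.12
position: [0.3607, 0.2428, 0.3042]
tool_rot: [3.141, 0.001, 2.78]
ft_force: [0.6, 0.7, -0.1]
opening: 0.998
grip_force: 0.0
```

Emit:
{"name": "move_arm", "arguments": {"series": "0 -0.2 -0.135 0 0 0 0;0 -0.4 -0.27 0 0 0 0;0 -0.6 -0.405 0 0 0 0;0 -0.8 -0.54 0 0 0 0;0 -1 -0.676 0 0 0 0"}}

```text
clock: 2.75
position: [0.5347, -0.004, 0.304]
tool_rot: [3.141, 0.0, 2.779]
ft_force: [0.4, 0.8, 0.8]
opening: 1.004
grip_force: 0.0
```

Emit:
{"name": "move_arm", "arguments": {"series": "0 -0.2 -0.135 0 0 0 0.08;0 -0.4 -0.27 0 0 0 0.16;0 -0.57 -0.386 0.05 0 0 0.25;0 -0.57 -0.386 0.096 0 0 0.33;0 -0.57 -0.386 0.096 0 0 0.41;0 -0.57 -0.386 0.096 0 0 0.49;0 -0.57 -0.386 0.096 0 0 0.532;0 -0.57 -0.386 0.096 0 0 0.532"}}

```text
clock: 3.75
position: [0.633, -0.1428, 0.2798]
tool_rot: [-3.141, -0.0, 1.666]
ft_force: [-0.4, -0.2, 0.5]
opening: 0.995
grip_force: 0.0
```

```bash
python3 - <<'E'
from mv import *
s=arm.get_state();print(s["clock"],s["position"],s["tool_rot"],s["joint_pos"])
a=-np.pi/2
h=.054
for th in(-.7,-.6,-.5,-.4,-.3,-.2,-.1,0):print(th,*plan([.055+.085*np.sin(th),-.083,.05+.085*np.cos(th)+h],a))
E
```

```text
3.75 [ 0.63296835 -0.14277195  0.27980064] [-3.14146221e+00 -7.04891423e-05  1.66645305e+00] [-4.02055069e-01  6.09756835e-01  1.11269342e+00 -3.41241364e-07
  1.41929067e+00 -4.97711743e-01]
-0.7 [ 0.001 -0.     0.443] [-0. -0.  0.] [ 0.633 -0.142  0.169]
-0.6 [ 0.028 -0.     0.423] [-0. -0.  0.] [ 0.632 -0.136  0.174]
-0.5 [ 0.057 -0.     0.405] [-0. -0.  0.] [ 0.632 -0.128  0.179]
-0.4 [ 0.088 -0.     0.39 ] [-0. -0.  0.] [ 0.631 -0.121  0.182]
-0.3 [ 0.12  -0.     0.378] [-0. -0.  0.] [ 0.63  -0.113  0.185]
-0.2 [ 0.153 -0.     0.37 ] [-0. -0.  0.] [ 0.629 -0.105  0.187]
-0.1 [ 0.186 -0.     0.365] [-0. -0.  0.] [ 0.628 -0.096  0.189]
0 [ 0.22  -0.     0.363] [-0. -0.  0.] [ 0.628 -0.088  0.189]
```

Emit:
{"name": "move_arm", "arguments": {"series": "0 0 0 0.2 0 0 0;0 0 0 0.36 0 0 0;0 0 0 0.44 0 0 0;0 0 0 0.44 0 0 0;0.5 0 0 0.44 0 0 0;0.8 0 0 0.44 0 0 0;0.9 0 0 0.44 0 0 0;0.9 0 0 0.44 0 0 0"}}

```text
clock: 4.75
position: [0.6334, -0.1427, 0.17]
tool_rot: [3.14, 0.0, 1.666]
ft_force: [5.0, 0.1, 0.0]
opening: 0.285
grip_force: 20.1
```

Emit:
{"name": "move_arm", "arguments": {"series": "0.9 0.028 0 -0.018 0 0 0;0.9 0.057 0 -0.036 0 0 0;0.9 0.088 0 -0.051 0 0 0;0.9 0.12 0 -0.063 0 0 0;0.9 0.153 0 -0.071 0 0 0;0.9 0.186 0 -0.076 0 0 0;0.9 0.22 0 -0.078 0 0 0;0.9 0.22 0 -0.078 0 0 0"}}

```text
clock: 5.75
position: [0.6282, -0.0878, 0.1902]
tool_rot: [3.139, 0.001, 1.666]
ft_force: [3.7, 2.0, 3.7]
opening: 0.286
grip_force: 20.2
```

```bash
python3 - <<'E'
from mv import *
print(*plan([.055,-.083,.189],-np.pi/2))
for n in("scene",):
    f=arm.grab_frame(n);H,S,V=cv2.split(cv2.cvtColor(f["color"],cv2.COLOR_BGR2HSV));P=cloud(f)
    m=(H>100)&(H<120)&(S>150)&(abs(P[...,0]-.63)<.05)&(abs(P[...,1]+.11)<.06);print(np.argwhere(m).mean(0)[::-1],m.sum())
    cv2.imwrite("pics/c.png",cv2.resize(f["color"][190:310,200:360],(800,600)))
E
```

```text
[-0.    -0.002  0.005] [0.001 0.    0.   ] [ 0.628 -0.088  0.189]
[286.109375 240.3125  ] 64
```

View pics/c.png

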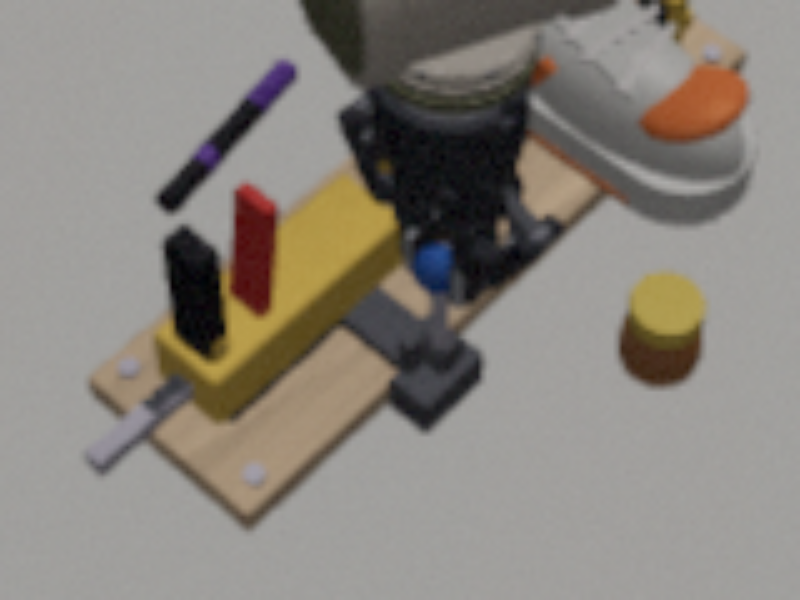

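Viewed: the knob at (433,265) in the crop stands over its hinge, so the lever is upright. I'll release it and move over to the trigger.

Emit:
{"name": "move_arm", "arguments": {"series": "0.5 0 0 0 0 0 0;0 0 0 0 0 0 0;0 0 0 0 0 0 0;0 0 0 -0.2 0 0 0;0 0 0 -0.38 0 0 0;0 -0.12 -0.12 -0.38 0 0 0.08;0 -0.24 -0.24 -0.38 0 0 0.16;0 -0.318 -0.332 -0.38 0 0 0.24;0 -0.318 -0.332 -0.38 0 0 0.32;0 -0.318 -0.332 -0.38 0 0 0.4;0 -0.318 -0.332 -0.38 0 0 0.48;0 -0.318 -0.332 -0.38 0 0 0.56;0 -0.318 -0.332 -0.38 0 0 0.64;0 -0.318 -0.332 -0.38 0 0 0.72;0 -0.318 -0.332 -0.38 0 0 0.75;0 -0.318 -0.332 -0.38 0 0 0.75"}}

```text
clock: 7.8
position: [0.5525, -0.1751, 0.2843]
tool_rot: [-3.141, 0.0, 0.095]
ft_force: [-0.2, 0.2, -0.1]
opening: 0.997
grip_force: 0.0
```

```bash
python3 - <<'E'
from mv import *
print(*plan([-.0245,0,.200],np.pi),arm.get_state()["joint_pos"])
f=arm.grab_frame("scene");H,S,V=cv2.split(cv2.cvtColor(f["color"],cv2.COLOR_BGR2HSV));P=cloud(f)
m=(H>100)&(H<120)&(S>150)&(abs(P[...,0]-.63)<.05)&(abs(P[...,1]+.11)<.06);print(np.argwhere(m).mean(0)[::-1],m.sum())
f=arm.grab_frame("top");H,S,V=cv2.split(cv2.cvtColor(f["color"],cv2.COLOR_BGR2HSV));P=cloud(f)
m=(H>100)&(H<120)&(S>150)&(abs(P[...,0]-.63)<.05)&(abs(P[...,1]+.11)<.06);print(np.argwhere(m).mean(0)[::-1],m.sum())
E
```

```text
[ 0.    -0.     0.337] [-0.  0.  0.] [ 0.553 -0.175  0.2  ] [-5.08811541e-01  4.48174353e-01  1.35594049e+00 -8.67352900e-05
  1.33786620e+00  9.66654739e-01]
[286.7254902  243.29411765] 51
[322.9787234 164.       ] 47
```

Both cameras put the lever at about −0.08 rad, slightly short of upright. I'll centre it by closing the fingers across it along the bar.

Emit:
{"name": "move_arm", "arguments": {"series": "0 0.11 -0.106 0 0 0 0;0 0.22 -0.212 0 0 0 0;0 0.332 -0.318 0 0 0 0;0 0.332 -0.318 0 0 0 0;0 0.332 -0.318 0.2 0 0 0;0 0.332 -0.318 0.38 0 0 0;0 0.332 -0.318 0.38 0 0 0;0.4 0.332 -0.318 0.38 0 0 0;0.6 0.332 -0.318 0.38 0 0 0;0.75 0.332 -0.318 0.38 0 0 0;0.75 0.332 -0.318 0.38 0 0 0;0.75 0.332 -0.318 0.38 0 0 0;0.3 0.332 -0.318 0.38 0 0 0;0 0.332 -0.318 0.38 0 0 0;0 0.332 -0.318 0.38 0 0 0;0 0.332 -0.318 0.15 0 0 0;0 0.332 -0.318 0 0 0 0;0 0.22 -0.212 0 0 0 0;0 0.11 -0.106 0 0 0 0;0 0 0 0 0 0 0"}}

```text
clock: 10.4
position: [0.5518, -0.1757, 0.2843]
tool_rot: [-3.141, 0.0, 0.095]
ft_force: [0.9, -0.5, -0.3]
opening: 1.0
grip_force: 0.0
```

```bash
cat > look.py <<'E'
from mv import *
def knob():
  for n in("scene","top"):
    f=arm.grab_frame(n);H,S,V=cv2.split(cv2.cvtColor(f["color"],cv2.COLOR_BGR2HSV));P=cloud(f)
    m=(H>100)&(H<120)&(S>150)&(abs(P[...,0]-.63)<.05)&(abs(P[...,1]+.11)<.06)
    if not m.any(): continue
    q=np.argwhere(m).mean(0)[::-1]
    ths=np.arange(-.9,.7,.01);e=[np.hypot(*(pix(f,T([.055+.085*np.sin(t),-.083,.05+.085*np.cos(t)]))-q)) for t in ths]
    i=int(np.argmin(e));print("knob",n,q,m.sum(),"th",ths[i].round(2),round(e[i],1))
def gap():
    f=arm.grab_frame("top");P=cloud(f);d=P[...,:2]-p[:2];c,q=np.cos(p[2]),np.sin(p[2]);x=d@[c,q];y=d@[-q,c];z=P[...,2]
    V=f["color"].max(2)
    m=(V<60)&(abs(y)<.03)&(abs(z-.083)<.008)&(x>.11)&(x<.24);print("pad top x",len(x[m]),np.percentile(x[m],[5,50,95]).round(4) if m.any() else None)
    m=(abs(y)<.028)&(z<.055)&(z>.03)&(x>.2)&(x<.3);print("sneaker near side",np.sort(x[m]).round(3)[:8])
    return f
E
python3 -c "
from look import *
knob();f=gap();print(*plan([-.0245,0,.2],np.pi))"
```

```text
knob scene [288.2962963  241.87037037] 54 th -0.01 0.0
knob top [320.85714286 164.24489796] 49 th -0.01 0.2
pad top x 77 [0.1426 0.1466 0.1508]
sneaker near side [0.216 0.216 0.216 0.217 0.217 0.217 0.217 0.217]
[ 0.003 -0.004  0.338] [-0.    -0.    -0.001] [ 0.553 -0.175  0.2  ]
```

Lever now at −0.01 rad. Next is the first trigger stroke.

Emit:
{"name": "move_arm", "arguments": {"series": "0 0.003 -0.004 0.2 0 0 0;0 0.003 -0.004 0.35 0 0 0;0 0.003 -0.004 0.35 0 0 0;0.15 0.003 -0.004 0.35 0 0 0;0.3 0.003 -0.004 0.35 0 0 0;0.3 0.003 -0.004 0.35 0 0 0", "squeeze": 20}}

```text
clock: 11.3
position: [0.5541, -0.1747, 0.1991]
tool_rot: [3.138, -0.004, 0.095]
ft_force: [1.7, -3.0, 5.9]
opening: 0.696
grip_force: 7.2
```

Emit:
{"name": "move_arm", "arguments": {"series": "0.36 0 0.01 0 0 0 0;0.42 0 0.02 0 0 0 0;0.48 0 0.03 0 0 0 0;0.52 0 0.037 0 0 0 0;0.52 0 0.037 0 0 0 0"}}

```text
clock: 11.92
position: [0.555, -0.1839, 0.2004]
tool_rot: [3.138, -0.005, 0.094]
ft_force: [-3.1, -1.6, 15.5]
opening: 0.483
grip_force: 17.4
```

```bash
python3 - <<'E'
from look import *
f=gap();g=arm.grab_frame("scene");P=cloud(g)
cv2.imwrite("pics/d.png",np.hstack([cv2.resize(f["color"][140:270,200:390],(800,547))]))
cv2.imwrite("pics/e.png",cv2.resize(g["color"][170:290,210:370],(800,600)))
E
```

```text
pad top x 67 [0.1631 0.1665 0.1701]
sneaker near side [0.216 0.216 0.216 0.216 0.216 0.217 0.217 0.217]
```

View pics/e.png

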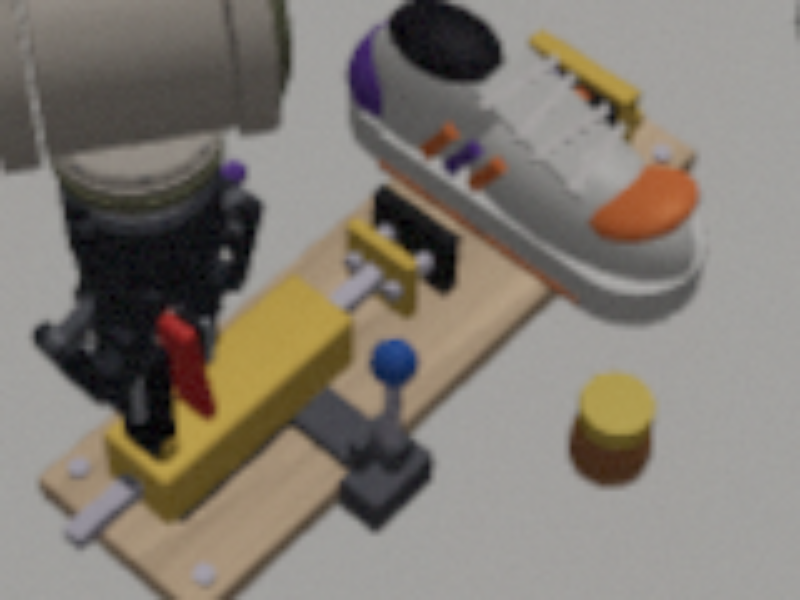

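Viewed: the jaw advanced 20 mm, the lever knob at (393,362) is upright, and the sneaker hasn't moved. Stroke 2 next.

Emit:
{"name": "move_arm", "arguments": {"series": "0.4 0 -0.018 0 0 0 0;0.27 0 -0.037 0 0 0 0;0.27 0 -0.037 0 0 0 0;0.27 0 -0.037 0 0 0 0;0.36 0 -0.027 0 0 0 0;0.42 0 -0.017 -0.004 0 0 0;0.48 0 -0.007 -0.008 0 0 0;0.52 0 0 -0.01 0 0 0;0.52 0 0 -0.01 0 0 0"}}

```text
clock: 13.15
position: [0.5544, -0.184, 0.2003]
tool_rot: [3.14, -0.001, 0.094]
ft_force: [-0.9, -5.3, 6.5]
opening: 0.485
grip_force: 18.2
```

```bash
python3 -c "
from look import *
gap()"
```

```text
pad top x 72 [0.1803 0.1843 0.188 ]
sneaker near side [0.216 0.216 0.216 0.216 0.216 0.217 0.217 0.217]
```

Emit:
{"name": "move_arm", "arguments": {"series": "0.4 0 -0.018 0 0 0 0;0.27 0 -0.037 0.01 0 0 0;0.27 0 -0.037 0.01 0 0 0;0.27 0 -0.037 0.01 0 0 0;0.36 0 -0.027 0.01 0 0 0;0.42 0 -0.017 0.006 0 0 0;0.48 0 -0.007 0.002 0 0 0;0.52 0 0 0 0 0 0;0.52 0 0 0 0 0 0"}}

```text
clock: 14.32
position: [0.5543, -0.184, 0.2003]
tool_rot: [3.14, -0.001, 0.094]
ft_force: [-2.2, -7.7, 5.8]
opening: 0.483
grip_force: 18.8
```

```bash
python3 - <<'E'
from look import *
f=gap()
P=cloud(f);d=P[...,:2]-p[:2];c,q=np.cos(p[2]),np.sin(p[2]);x=d@[c,q];y=d@[-q,c];z=P[...,2]
m=(abs(y)<.035)&(x>.3)&(x<.33)&(z>.04);print("stop",np.sort(x[m]).round(3)[::max(1,m.sum()//10)])
cv2.imwrite("pics/f.png",cv2.resize(f["color"][155:265,200:350],(800,587),interpolation=cv2.INTER_CUBIC))
for t in[(.315,-.04,.06),(.315,.04,.06),(.225,0,.05),(.225,-.06,.03),(.225,.06,.03),(.2065,0,.085)]:print(t,((pix(f,T(t))-[200,155]+.35)*800/150).round())
E
```

```text
pad top x 83 [0.1976 0.2021 0.2061]
sneaker near side [0.216 0.216 0.216 0.216 0.216 0.216 0.217 0.217]
stop [0.3   0.303 0.312 0.312 0.313 0.315 0.318 0.32  0.323 0.326 0.328]
(0.315, -0.04, 0.06) [125. 219.]
(0.315, 0.04, 0.06) [135. 376.]
(0.225, 0, 0.05) [310. 285.]
(0.225, -0.06, 0.03) [305. 178.]
(0.225, 0.06, 0.03) [322. 407.]
(0.2065, 0, 0.085) [343. 270.]
```

View pics/f.png

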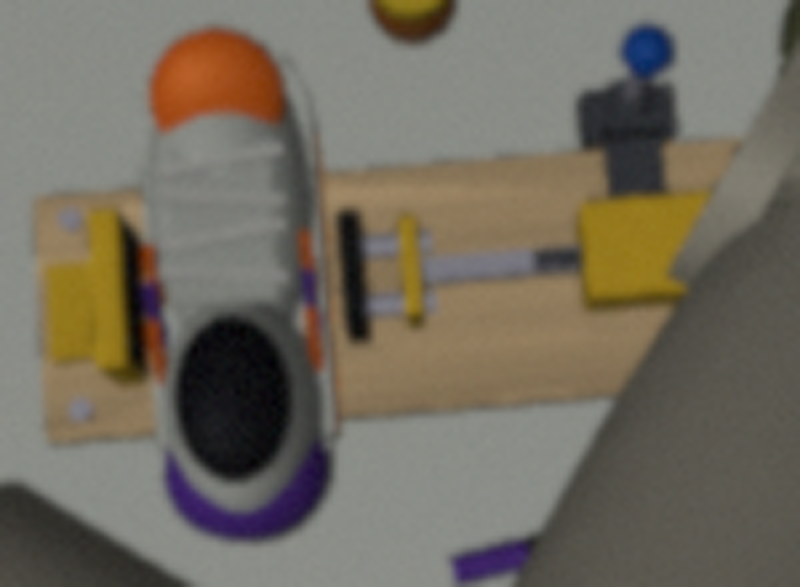

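Viewed: pad front at about column 343 and sole edge at about 325, so roughly 10 mm of gap. The sneaker is about 8 mm short of the stop, leaving about 18 mm to full contact. I'll do a nearly full stroke now, then a half stroke to the hold.

Emit:
{"name": "move_arm", "arguments": {"series": "0.4 0 -0.018 0 0 0 0;0.27 0 -0.037 0.01 0 0 0;0.27 0 -0.037 0.01 0 0 0;0.27 0 -0.037 0.01 0 0 0;0.36 0 -0.027 0.01 0 0 0;0.4 0 -0.02 0.008 0 0 0;0.44 0 -0.013 0.005 0 0 0;0.48 0 -0.007 0.002 0 0 0;0.503 0 -0.003 0 0 0 0;0.503 0 -0.003 0 0 0 0"}}

```text
clock: 15.62
position: [0.5543, -0.1833, 0.2002]
tool_rot: [3.14, -0.001, 0.094]
ft_force: [-0.2, -8.4, 4.1]
opening: 0.502
grip_force: 17.8
```

```bash
cat >> look.py <<'E'
def pad():
    f=arm.grab_frame("top");P=cloud(f);d=P[...,:2]-p[:2];c,q=np.cos(p[2]),np.sin(p[2]);x=d@[c,q];y=d@[-q,c];z=P[...,2]
    H,S,V=cv2.split(cv2.cvtColor(f["color"],cv2.COLOR_BGR2HSV))
    m=(V<60)&(abs(y)<.025)&(abs(z-.083)<.008)&(x>.11)&(x<.24);a=np.median(x[m])
    m2=(H>20)&(H<33)&(S>150)&(abs(y)<.025)&(z>.06)&(x>.095)&(x<a);b=np.median(x[m2]);print("pad",a.round(4),"plate",b.round(4),"diff",(a-b).round(4),m.sum(),m2.sum())
    m=(abs(y)<.028)&(z<.055)&(z>.03)&(x>.205)&(x<.3);print("sneaker near",np.sort(x[m]).round(3)[:8])
    return f
E
python3 - <<'E'
import look
from look import *
f=pad()
g=arm.grab_frame
cv2.imwrite("pics/g.png",cv2.resize(f["color"][155:265,200:350],(800,587),interpolation=cv2.INTER_CUBIC))
E
```

```text
pad 0.2166 plate 0.1897 diff 0.0269 71 56
sneaker near [0.211 0.211 0.211 0.211 0.224 0.225 0.225 0.225]
```

View pics/g.png

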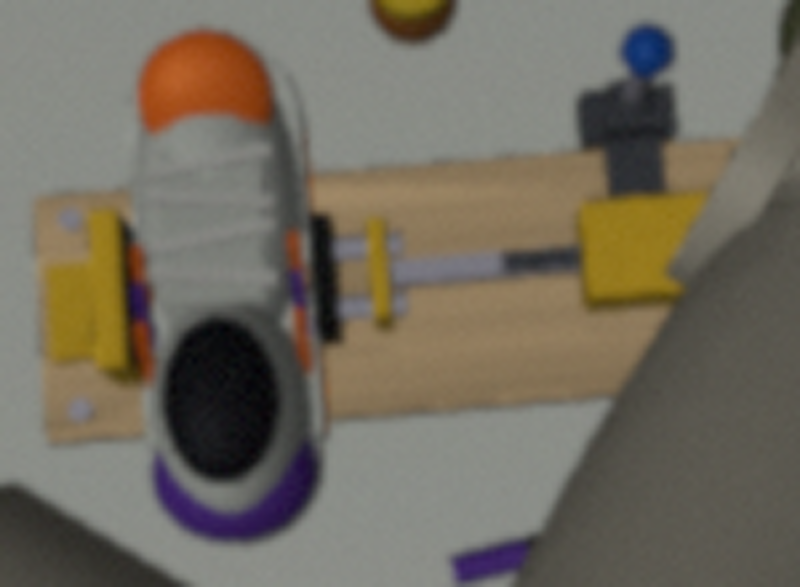

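Viewed: the sneaker has been slid to near the stop. The pad-plate spacing is about 55 px against 59 free, so it's pressed in about 2 mm. Now the final stroke, in steps and without letting go.

Emit:
{"name": "move_arm", "arguments": {"series": "0.4 0 -0.017 0 0 0 0;0.27 0 -0.034 0.01 0 0 0;0.27 0 -0.034 0.01 0 0 0;0.27 0 -0.034 0.01 0 0 0;0.3 0 -0.034 0.01 0 0 0;0.33 0 -0.029 0.01 0 0 0;0.35 0 -0.026 0.009 0 0 0;0.36 0 -0.024 0.008 0 0 0;0.36 0 -0.024 0.008 0 0 0", "squeeze": 20}}

```text
clock: 16.8
position: [0.5536, -0.1773, 0.1984]
tool_rot: [3.139, -0.001, 0.095]
ft_force: [-2.9, -8.0, 6.2]
opening: 0.64
grip_force: 5.4
```

```bash
python3 - <<'E'
import look
from look import *
pad()
z=dict(np.load("top0.npz"))
class A: grab_frame=staticmethod(lambda n:z)
look.arm=A;print("base");pad()
E
```

```text
pad 0.218 plate 0.1913 diff 0.0267 81 50
sneaker near [0.212 0.212 0.212 0.225 0.225 0.225 0.226 0.226]
base
pad 0.1473 plate 0.1186 diff 0.0287 78 54
sneaker near [0.216 0.216 0.216 0.217 0.217 0.217 0.217 0.217]
```

Emit:
{"name": "move_arm", "arguments": {"series": "0.375 0 0.0025 0 0 0 0;0.39 0 0.005 -0.001 0 0 0;0.4 0 0.007 -0.002 0 0 0;0.4 0 0.007 -0.002 0 0 0;0.4 0 0.007 -0.002 0 0 0"}}

```text
clock: 17.48
position: [0.5539, -0.179, 0.1989]
tool_rot: [3.139, -0.001, 0.095]
ft_force: [-3.3, -7.7, 5.8]
opening: 0.601
grip_force: 6.1
```

```bash
python3 -c "
from look import *
for i in range(3): pad()"
```

```text
pad 0.2177 plate 0.1914 diff 0.0263 82 51
sneaker near [0.212 0.212 0.212 0.226 0.226 0.226 0.226 0.226]
pad 0.2179 plate 0.1912 diff 0.0267 85 51
sneaker near [0.212 0.212 0.212 0.225 0.225 0.226 0.226 0.226]
pad 0.2176 plate 0.1917 diff 0.0259 83 47
sneaker near [0.212 0.212 0.212 0.225 0.226 0.226 0.226 0.226]
```

Emit:
{"name": "move_arm", "arguments": {"series": "0.415 0 0.0025 0 0 0 0;0.43 0 0.005 -0.001 0 0 0;0.43 0 0.005 -0.002 0 0 0;0.43 0 0.005 -0.002 0 0 0"}}

```text
clock: 18.12
position: [0.554, -0.1803, 0.1993]
tool_rot: [3.139, -0.001, 0.095]
ft_force: [-1.9, -8.0, 4.8]
opening: 0.573
grip_force: 7.7
```

```bash
python3 -c "
from look import *
for i in range(3): pad()"
```

```text
pad 0.2178 plate 0.1911 diff 0.0267 81 51
sneaker near [0.212 0.212 0.212 0.225 0.226 0.226 0.226 0.226]
pad 0.2175 plate 0.1914 diff 0.0262 85 51
sneaker near [0.212 0.212 0.212 0.225 0.225 0.226 0.226 0.226]
pad 0.2177 plate 0.1913 diff 0.0264 84 52
sneaker near [0.212 0.212 0.212 0.225 0.226 0.226 0.226 0.226]
```

Emit:
{"name": "move_arm", "arguments": {"series": "0.445 0 0.001 0 0 0 0;0.46 0 0.003 -0.001 0 0 0;0.46 0 0.003 -0.002 0 0 0;0.46 0 0.003 -0.002 0 0 0"}}

```text
clock: 18.77
position: [0.5541, -0.181, 0.1996]
tool_rot: [3.14, -0.001, 0.094]
ft_force: [-1.0, -9.0, 4.2]
opening: 0.547
grip_force: 20.2
```

```bash
python3 -c "
from look import *
for i in range(3): pad()"
```

```text
pad 0.2178 plate 0.1922 diff 0.0256 80 53
sneaker near [0.212 0.212 0.212 0.225 0.226 0.226 0.226 0.226]
pad 0.2175 plate 0.1923 diff 0.0253 81 54
sneaker near [0.212 0.212 0.212 0.225 0.226 0.226 0.226 0.226]
pad 0.2178 plate 0.1923 diff 0.0255 83 54
sneaker near [0.212 0.212 0.212 0.225 0.226 0.226 0.226 0.226]
```

Engaged. The pad is pressed in about 3.3 mm and the grip is at its 20 N limit. The trigger travel left caps compression near 10 mm, so I'll raise the limit and step on.

Emit:
{"name": "move_arm", "arguments": {"series": "0.46 0 0.001 0 0 0 0;0.475 0 0.003 -0.001 0 0 0;0.485 0 0.004 -0.002 0 0 0;0.485 0 0.004 -0.002 0 0 0;0.485 0 0.004 -0.002 0 0 0", "squeeze": 32}}

```text
clock: 19.55
position: [0.5542, -0.1823, 0.2001]
tool_rot: [3.139, -0.001, 0.094]
ft_force: [0.2, -11.2, 4.5]
opening: 0.522
grip_force: 29.3
```

```bash
python3 -c "
from look import *
for i in range(3): pad()"
```

```text
pad 0.2177 plate 0.1953 diff 0.0224 84 58
sneaker near [0.212 0.212 0.212 0.226 0.226 0.226 0.226 0.226]
pad 0.2179 plate 0.1953 diff 0.0226 80 58
sneaker near [0.212 0.212 0.212 0.226 0.226 0.226 0.226 0.226]
pad 0.2176 plate 0.1953 diff 0.0223 82 59
sneaker near [0.212 0.212 0.212 0.226 0.226 0.226 0.226 0.226]
```

Emit:
{"name": "move_arm", "arguments": {"series": "0.49 0 0 0 0 0 0;0.5 0 0.001 -0.001 0 0 0;0.505 0 0.002 -0.001 0 0 0;0.505 0 0.002 -0.001 0 0 0;0.505 0 0.002 -0.001 0 0 0", "squeeze": 38}}

```text
clock: 20.32
position: [0.5543, -0.1831, 0.2003]
tool_rot: [3.139, -0.002, 0.094]
ft_force: [0.2, -14.2, 3.0]
opening: 0.503
grip_force: 34.5
```

```bash
python3 -c "
from look import *
for i in range(3): f=pad()
knob()
g=arm.grab_frame('scene')
cv2.imwrite('pics/i.png',cv2.resize(f['color'][155:265,200:350],(800,587),interpolation=cv2.INTER_CUBIC))
cv2.imwrite('pics/j.png',cv2.resize(g['color'][170:290,210:370],(800,600)))"
```

```text
pad 0.2178 plate 0.1974 diff 0.0204 84 57
sneaker near [0.212 0.212 0.212 0.226 0.226 0.226 0.226 0.226]
pad 0.2178 plate 0.1976 diff 0.0202 81 54
sneaker near [0.212 0.212 0.212 0.225 0.226 0.226 0.226 0.226]
pad 0.2176 plate 0.1974 diff 0.0202 84 55
sneaker near [0.212 0.212 0.212 0.225 0.226 0.226 0.226 0.226]
knob scene [288.28846154 241.96153846] 52 th -0.01 0.1
knob top [320.78 164.26] 50 th -0.01 0.2
```

View pics/i.png

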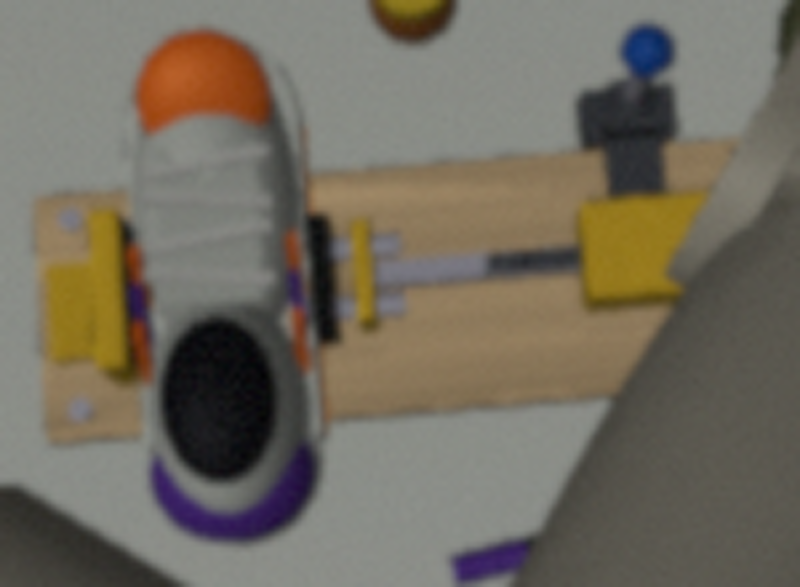

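View pics/j.png

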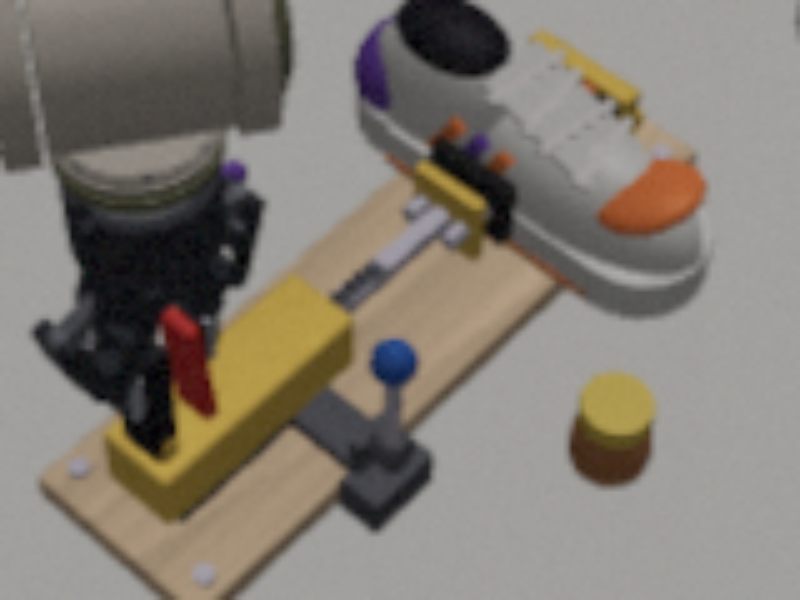

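Viewed: the sneaker is against the stop and the pad-plate gap is about 42 px against 59 free, so about 8.4 mm pressed in. The lever is upright and nothing else has moved. A short hold check, then I'll hand it in.

Emit:
{"name": "move_arm", "arguments": {"series": "0.505 0 0 0 0 0 0;0.505 0 0 0 0 0 0;0.505 0 0 0 0 0 0;0.505 0 0 0 0 0 0"}}

```text
clock: 21.12
position: [0.5543, -0.183, 0.2003]
tool_rot: [3.139, -0.001, 0.094]
ft_force: [1.1, -13.5, 3.7]
opening: 0.505
grip_force: 34.5
```

```bash
python3 -c "
from look import *
pad();pad()
print(arm.job_done())"
```

```text
pad 0.2178 plate 0.1976 diff 0.0203 81 56
sneaker near [0.212 0.212 0.212 0.225 0.226 0.226 0.226 0.226]
pad 0.2178 plate 0.1974 diff 0.0204 83 57
sneaker near [0.212 0.212 0.212 0.225 0.226 0.226 0.226 0.226]
the job is handed in; nothing more can be done
None
```

The job is handed in at about 21 s: the lever is upright (about −0.01 rad), the sneaker is held against the stop with the pad springs pressed in about 8.4 mm, and the trigger is still squeezed; no verdict came back.

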